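Cap tight, then hold the tube on the touch vortex mixer

ROBOT

A 6-joint arm with a two-finger parallel gripper is mounted at the origin on the work surface. World frame = base frame: x ahead of the robot, y to its left, z up, the work surface at z = 0. Lengths are in m, angles in rad, forces in N, time in s.
With the tool pointing down it reaches from about 0.4 to 0.925 m from the base axis. Payload 3.4 kg.
Tool frame: the origin (TCP) lies at the very end of the fingers, on their centre line; the grasp point (between the pads) lies 19 mm behind it; z points along the fingers, x is the direction in which the jaws open and shut, and the axes are right-handed (so a half turn about z gives the same grasp; the last joint's range is limited). The gripper opens to 85 mm and grips with 20 to 120 N. Pads are 22 mm wide; open, the fingers measure 114 mm over their backs; the gripper's body (76 mm by 85 mm) begins 54 mm behind the grasp point. The pads swing forward as they close: fully open they stand 13 mm farther back than shut.
Start: joints at [-1.27, 0.307, 1.506, -0, 1.328, -0.073], TCP at [0.21, -0.535, 0.231] pointing down, gripper open.
Joint ranges: [-3.12, 3.12], [-1.05, 2.28], [0.14, 2.33], [-1.42, 4.57], [0.1, 2.73], [-2.68, 2.68]. Speed limits (rad/s): [2.57, 2.57, 3.14, 3.14, 3.14, 3.14].

INTERFACE

Orientations are given as [roll, pitch, yaw] about the fixed x, y, z axes, in that order (R = Rz(yaw) Ry(pitch) Rx(roll)).
In Python, from workcell import sensors, eyes, ticket gives the robot as it stands.
- The arm moves only by the tool apply_moves, never from a script. Its argument "moves" is a list of rows, each a list of 2 entries, a list of its own where there are three numbers: the shift along the tool's x, y, z in mm, then the turn about the tool's z in rad. In form: [[[dx, dy, dz], turn], ...]. A call has 1 to 10 rows; each row is the pose to reach, as a shift and turn from the pose commanded when the call began, along the tool's axes at that moment; what a row does not reach only later rows make up. A row lasts 1/12 s, in which the tool goes at most 41.7 mm and 7.16 degrees, less where a joint would pass 70% of its speed; a pose out of reach is approached as far as the arm can. A call with a gripper value outside its range is refused whole. "claw" is the finger opening in mm, from 0 to 85.4, set as the call begins (left out, the last holds). The fingers move at their own pace and stop on an object; "newtons" is the grip in N (left out, the last holds). Time passes only in rows, so rows that repeat a pose let the fingers close. It gives the time, the measured TCP pose, the force and the opening at its end, in the units of the state.
- sensors.observe(): the state, without advancing time (a new reading comes with each control period).
- eyes.get_image(name): name is "scene" or "top"; returns the picture (480x640x3 uint8, blue, green, red); there is no depth.
- eyes.camera_params(name): a dict with "fx", "fy", "cx", "cy" (pixels), "k1" (the pictures are not rectified: a ray, as slopes to the right and down, at radius r is drawn at 1 + k1 r^2 times it, then the intrinsics apply), "cam_to_world" (4x4, takes a point from camera to world coordinates). Camera axes: x right, y down, z forward; pixel columns grow to the right and rows downward; lengths in m; the calibration is good to about 2 mm. A picture is of the moment at which its call begins. camera_params takes no time and is no camera call.
- ticket.finish_job(): hands the job in, once; it reports no verdict.
The state is a dict: "time": time; "joint_positions": joint angles; "qd": joint speeds; "joint_efforts": joint torques, N m; "ee_pos": TCP position; "eef_rot": TCP orientation; "force": force on the tool from outside, world axes, zero at the start; "wrist_torque": the same for the moment, N m; "gripper_width": finger opening in m.
Only numpy, scipy, OpenCV 4.12 (cv2) and the standard library are available. Lean on these libraries where they do the work, as an engineer would, in place of code of your own. Each camera call takes 0.05 s, during which the arm holds its last target. There are 200 camera calls.

TASK

The orange-capped tube in the green rack has a loose cap: while it stands in the rack, screw the cap clockwise fully tight, then lift the tube out and stand it upright in the black rubber cup of the blue vortex mixer. Press it down so that the springy cup sinks about 5 mm (about 8 N), enough to run the mixer but not down on its stop, and keep it pressed so for at least 3 seconds without touching the mixer itself. Finish while still gripping and pressing the tube there, without letting go, and leave the other tubes, the tip box and the bottle alone.

Things in the scene. Friction and masses are not known exactly. Their poses are not given: they have to be found in the camera images.
- tube: orange-capped amber tube, 29 mm diameter, 115 mm tall with cap, 40 to 85 g. Origin: centre of its underside; z up the tube. The cap is the top 16 mm. Foot: four 7 mm square prongs, 10 mm tall, inside a 30 mm circle, straddling a cross key on the rack's pocket floor, so it cannot spin there (about 0.2 rad of play) and the cap turns one-handed; lift straight up to free it
- cap_top (a point): centre of the top face of the orange cap, on the tube's axis. The cap is a ribbed cylinder of 35 mm diameter and 16 mm height below this point; fingers can take it from above in any direction
- cap (a joint): angle of the orange cap on its thread, rad: 0 = fully tight (hard stop); starts 0.7 to 1.6 loose. Turning it clockwise seen from above lowers the value. It takes 0.05 N m, stays where left, does not rise and cannot come off (stop at 2.4). The tube can be lifted and pressed by its cap
- rack: green 2 x 5 tube rack, fixed, 112 x 244 x 58 mm (x, y, z). Origin: centre of its underside. 34 mm holes in a top plate at 52 to 58 mm height; pocket floors 6 mm above the bench with a cross key 6 mm tall, 4 mm wide. A tube is free once its underside is above 58 mm. Tubes stand at x, y = (-22.5, -90), (22.5, 0), (-22.5, 90) mm in any order
- mixer: blue low-profile touch vortex mixer, fixed, housing 190 x 150 mm (x, y) and 75 mm tall, with a sloped white control panel towards its -x side. Origin at the centre of its underside; the cup's axis is at x = +20 mm, y = 0 in its frame
- cup_floor (a point): centre of the inner floor of the black rubber cup on the mixer, 105 mm above the bench when not pressed; moves with the cup. The cup is round: inside about 35 mm wide at the floor, widening to 50 mm at the mouth 18 mm higher; 62 mm outside. The tube's underside stands flat on this floor
- head (a joint): how far the cup is pressed straight down, m: 0 = up at rest, 0.008 = on its stop. Spring: gives from about 3 N, then 1 N per mm, so 5 mm takes about 8 N (tube weight included); springs back when let go. The mixer runs between 3 and 7 mm (it does not shake in the simulation)
- tube_blue: bystander: the same tube with a blue cap fixed tight, standing in the rack, 35 mm cap diameter, 115 mm tall, origin at the centre of its underside
- tube_white: bystander: the same tube with a white cap fixed tight, standing in the rack, 35 mm cap diameter, 115 mm tall, origin at the centre of its underside
- tip_box: bystander: pink pipette tip box with yellow tray and white tips, 84 x 122 x 60 mm (x, y, z), loose on the bench, origin at the centre of its underside
- bottle: bystander: amber bottle with black cap, 54 mm diameter, 105 mm tall, loose on the bench, origin at the centre of its underside

How it is judged:
By the outcome, as a careful person would: the job done as asked, in the order asked, and still so for the second after the job is handed in, while the arm keeps its last pose, push and grip.
It also fails if it takes over 54 s, if anything falls off the work surface, if the arm or the gripper's body presses on something with over 40 N, if the wrist force passes 120 N, or if a joint passes its speed limit or range.

## Working session

There is one attempt and no reset: what is moved stays moved. The work goes in short steps, Python scripts to look and compute and a tool call to move; the robot and the scene stay as the last step left them, time stands still between calls to the robot, and variables do not carry over. Pictures are saved under pics/ and viewed, about 8 in all and at most 12, crops included, and the job is handed in when it is done.

Besides the shell and the picture viewer there is one more tool, called after ">>>" by a JSON object that holds its "api" and its "payload". apply_moves: Moves the arm, as the interface text tells. Its arguments: {"type":"object","properties":{"moves":{"type":"array","items":{"type":"array"}},"claw":{"type":"number"},"newtons":{"type":"number"}},"required":["moves"]}

```bash
mkdir -p pics; ls; cat > h.py <<'E'
import numpy as np, cv2
from workcell import sensors, eyes, ticket
def snap(n,f,crop=None,s=1):
    im=eyes.get_image(n)
    cv2.imwrite('pics/'+f+'_full.png',im)
    if crop: x0,y0,x1,y1=crop; im=im[y0:y1,x0:x1]
    if s!=1: im=cv2.resize(im,None,fx=s,fy=s,interpolation=cv2.INTER_CUBIC)
    cv2.imwrite('pics/'+f+'.png',im)
def KD(n):
    p=eyes.camera_params(n); K=np.array([[p['fx'],0,p['cx']],[0,p['fy'],p['cy']],[0,0,1.]])
    return K,np.array([p['k1'],0,0,0.]),np.array(p['cam_to_world'])
def at(n,u,v,z):
    K,D,T=KD(n); q=cv2.undistortPoints(np.array([[[u,v]]],float),K,D)[0,0]
    d=T[:3,:3]@[q[0],q[1],1]; o=T[:3,3]; return o+d*(z-o[2])/d[2]
def proj(n,P):
    K,D,T=KD(n); W=np.linalg.inv(T)
    return cv2.projectPoints(np.array(P,float).reshape(-1,1,3),cv2.Rodrigues(W[:3,:3])[0],W[:3,3],K,D)[0][:,0]
E
python3 - <<'E'
from h import *
snap('scene','s0'); snap('top','t0')
for n in('scene','top'): print(KD(n))
print(sensors.observe())
E
```

```text
pics
(array([[611.78559866,   0.        , 327.00108548],
       [  0.        , 611.78559866, 247.11941334],
       [  0.        ,   0.        ,   1.        ]]), array([-0.19596661,  0.        ,  0.        ,  0.        ]), array([[-0.61016418,  0.43381299, -0.66295246,  1.48523374],
       [ 0.79220136,  0.34547511, -0.50305463,  0.63967081],
       [ 0.01080194, -0.83213775, -0.55446378,  0.82934538],
       [ 0.        ,  0.        ,  0.        ,  1.        ]]))
(array([[535.85004808,   0.        , 320.62390796],
       [  0.        , 535.85004808, 240.87518645],
       [  0.        ,   0.        ,   1.        ]]), array([-0.0378576,  0.       ,  0.       ,  0.       ]), array([[-0.013858  , -0.99249721,  0.12147939,  0.48873386],
       [-0.99971276,  0.01137685, -0.02109433,  0.0248151 ],
       [ 0.01955401, -0.12173682, -0.99236978,  1.18391811],
       [ 0.        ,  0.        ,  0.        ,  1.        ]]))
{'time': 0.1, 'joint_positions': array([-1.26953397e+00,  3.07499644e-01,  1.50749295e+00, -2.60322841e-06,
        1.32841038e+00, -7.34945542e-02]), 'qd': array([ 0.00103484, -0.00032356, -0.00270772, -0.0005038 , -0.00152251,
       -0.00010555]), 'joint_efforts': array([ 1.07326102e-04, -4.58528674e+01, -2.52608836e+01, -3.84536997e-04,
        5.70026736e-03, -5.95746130e-06]), 'ee_pos': array([ 0.210277  , -0.53452564,  0.23049111]), 'eef_rot': array([-3.14146224e+00,  1.80562055e-03, -1.19603867e+00]), 'force': array([-0.04477348,  0.22360289, -0.34528826]), 'wrist_torque': array([ 0.04202473, -0.01077481,  0.01818641]), 'gripper_width': 0.08569142510001487}
```

View pics/t0.png

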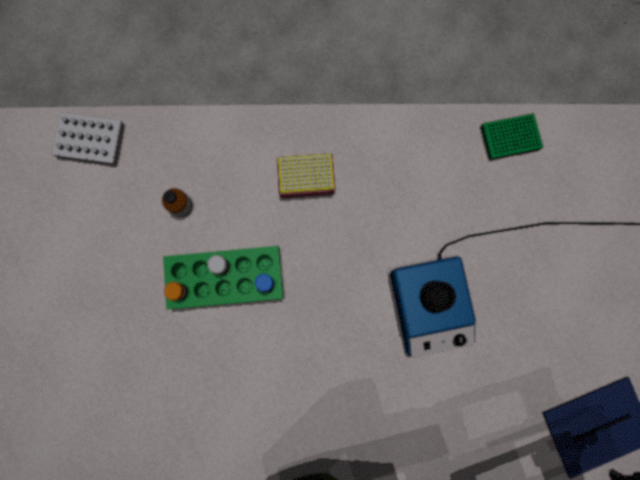

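View pics/s0.png

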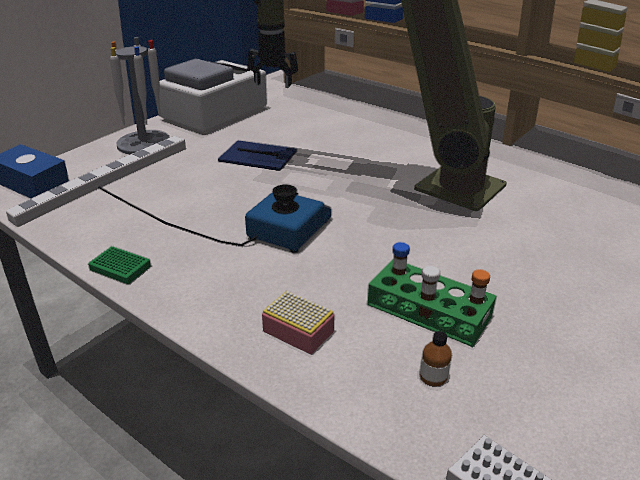

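The top view shows orange cap (176,291), white (218,265), blue (264,283) and cup (437,296). The scene view shows orange cap (481,277) and cup (286,192). I'll enlarge those next.

```bash
python3 - <<'E'
from h import *
t=cv2.imread('pics/t0_full.png'); s=cv2.imread('pics/s0_full.png')
c=lambda im,x,y,w,h,k:cv2.resize(im[y:y+h,x:x+w],None,fx=k,fy=k,interpolation=cv2.INTER_CUBIC)
# 4 tiles 400x300: 
a=c(t,156,276,40,30,10); b=c(t,407,271,60,45,400/60)
d=c(s,460,262,40,30,10); e=c(s,260,176,56,42,400/56)
f=lambda x:cv2.resize(x,(400,300))
cv2.imwrite('pics/c0.png',np.vstack([np.hstack([f(a),f(b)]),np.hstack([f(d),f(e)])]))
for u,v in((176,291),): print('orange',at('top',u,v,.121))
print('white',at('top',218,265,.121),'blue',at('top',264,283,.121))
print('cup mouth',at('top',437,296,.123))
print('rack',[at('top',u,v,.058).round(4) for u,v in((164,257),(279,247),(283,298),(167,309))])
print('or scene',at('scene',481,274,.121), 'cup',at('scene',286,189,.123))
E
```

```text
orange [0.52254736 0.28881869 0.121     ]
white [0.57298101 0.20645349 0.121     ] blue [0.5362365  0.11534289 0.121     ]
cup mouth [ 0.50584214 -0.22700375  0.123     ]
rack [array([0.5962, 0.331 , 0.058 ]), array([0.6145, 0.089 , 0.058 ]), array([0.5073, 0.0811, 0.058 ]), array([0.4874, 0.3226, 0.058 ])]
or scene [0.52361293 0.29605409 0.121     ] cup [ 0.50083698 -0.23478511  0.123     ]
```

View pics/c0.png

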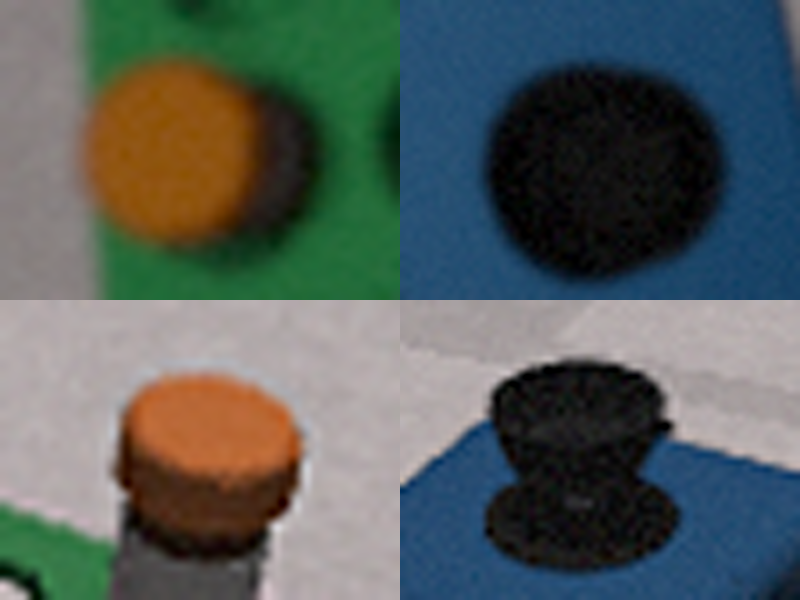

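Crop readings: orange cap top face is at top (173.0,290.6) and scene (480.6,274.2). The cup mouth is at top (439.2,296.2) and scene (284.4,189.6). The far-left part of the black blob is the flange.

```bash
python3 - <<'E'
from h import *
print('orange',at('top',173.0,290.6,.121),at('scene',480.6,274.2,.121))
print('cup',at('top',439.2,296.2,.123),at('scene',284.4,189.6,.123))
r=np.array([at('top',u,v,.058)[:2] for u,v in((164,257),(279,247),(283,298),(167,309))])
c=r.mean(0); d=(r[0]+r[3]-r[1]-r[2]); y=np.arctan2(-d[0],d[1]); print('rack',c,y)
R=np.array([[np.cos(y),-np.sin(y)],[np.sin(y),np.cos(y)]])
for p in((-.0225,-.09),(.0225,0),(-.0225,.09)): print(c+R@p)
# colour based edges in tool frame
o=sensors.observe(); print(o['ee_pos'],o['eef_rot'])
E
```

```text
orange [0.52340101 0.29475091 0.121     ] [0.52474029 0.29570787 0.121     ]
cup [ 0.50538059 -0.23138599  0.123     ] [ 0.50558207 -0.235816    0.123     ]
rack [0.55134717 0.20591964] 0.07894623449079013
[0.53601504 0.11442551]
[0.57377709 0.20769408]
[0.52181947 0.29386487]
[ 0.210277   -0.53452564  0.23049111] [-3.14146224e+00  1.80562055e-03 -1.19603867e+00]
```

```bash
cat >> h.py <<'E'
from scipy.spatial.transform import Rotation as Ro
def to(*pts):
    o=sensors.observe(); R=Ro.from_euler('xyz',o['eef_rot']).as_matrix()
    print('t',round(o['time'],2),'pos',o['ee_pos'].round(4),'rpy',o['eef_rot'].round(4),'F',o['force'].round(2),'T',o['wrist_torque'].round(3),'w',round(o['gripper_width'],4),'j6',o['joint_positions'][5].round(3))
    for p in pts: print(p,'->',(R.T@(np.array(p)-o['ee_pos'])*1000).round(1))
E
python3 - <<'E'
from h import *
to((.45,-.15,.24),(.5237,.295,.2))
E
```

```text
t 0.1 pos [ 0.2103 -0.5345  0.2305] rpy [-3.1415e+00  1.8000e-03 -1.1960e+00] F [-0.04  0.22 -0.35] T [ 0.042 -0.011  0.018] w 0.0857 j6 -0.073
(0.45, -0.15, 0.24) -> [-270.1 -363.8   -9. ]
(0.5237, 0.295, 0.2) -> [-657.2 -595.3   31.8]
```

>>> {"api": "apply_moves", "payload": {"moves": [[[-270,-364,-10],-1.2],[[-270,-364,-10],-1.2],[[-270,-364,-10],-1.2],[[-270,-364,-10],-1.2],[[-270,-364,-10],-1.2],[[-270,-364,-10],-1.2],[[-270,-364,-10],-1.2],[[-270,-364,-10],-1.2],[[-270,-364,-10],-1.2],[[-270,-364,-10],-1.2]], "claw": 70}}

```text
time: 0.93
ee_pos: [0.4313, -0.1796, 0.2404]
eef_rot: [-3.141, 0.0, 0.01]
force: [0.7, -0.6, 0.3]
gripper_width: 0.07
```

```bash
python3 -c "
from h import *
to((.5237,.295,.2))"
```

```text
t 0.93 pos [ 0.4313 -0.1796  0.2404] rpy [-3.1415e+00  3.0000e-04  9.6000e-03] F [ 0.68 -0.62  0.26] T [-0.068 -0.063 -0.013] w 0.07 j6 -0.495
(0.5237, 0.295, 0.2) -> [  97.  -473.7   40.4]
```

>>> {"api": "apply_moves", "payload": {"moves": [[[97,-474,40],-1.0],[[97,-474,40],-1.0],[[97,-474,40],-1.0],[[97,-474,40],-1.0],[[97,-474,40],-1.0],[[97,-474,40],-1.0],[[97,-474,40],-1.0],[[97,-474,40],-1.0],[[97,-474,40],-1.0],[[97,-474,40],-1.0]]}}

```text
time: 1.77
ee_pos: [0.5122, 0.2276, 0.2056]
eef_rot: [-3.141, 0.001, 1.005]
force: [0.6, -0.4, -0.8]
gripper_width: 0.07
```

```bash
python3 -c "
from h import *
to((.5237,.295,.2),(.5237,.295,.16))"
```

```text
t 1.77 pos [0.5122 0.2276 0.2056] rpy [-3.1413e+00  7.0000e-04  1.0048e+00] F [ 0.6  -0.37 -0.78] T [-0.059  0.014 -0.036] w 0.07 j6 -0.662
(0.5237, 0.295, 0.2) -> [ 63.1 -26.5   5.6]
(0.5237, 0.295, 0.16) -> [ 63.1 -26.4  45.6]
```

Stop at z 0.16, above the cap, and check from the camera.

>>> {"api": "apply_moves", "payload": {"moves": [[[63,-26,15],0],[[63,-26,30],0],[[63,-26,45],0],[[63,-26,45],0],[[63,-26,45],0]]}}

```text
time: 2.18
ee_pos: [0.5231, 0.2922, 0.1597]
eef_rot: [-3.14, 0.004, 1.005]
force: [-0.8, -0.3, 0.5]
gripper_width: 0.0702
```

```bash
python3 - <<'E'
from h import *
snap('scene','s1',(440,200,540,290),6)
to((.5237,.295,.16),(.5237,.295,.093))
print(proj('scene',[sensors.observe()['ee_pos'],(.5237,.295,.121)]))
E
```

```text
t 2.23 pos [0.524  0.292  0.1609] rpy [-3.141e+00  1.600e-03  1.004e+00] F [ 0.56 -0.48  0.17] T [-0.008  0.024 -0.023] w 0.0696 j6 -0.566
(0.5237, 0.295, 0.16) -> [ 2.4 -1.9  0.9]
(0.5237, 0.295, 0.093) -> [ 2.5 -1.8 67.9]
[[482.13644997 256.88225541]
 [480.50780118 273.82812138]]
```

View pics/s1.png

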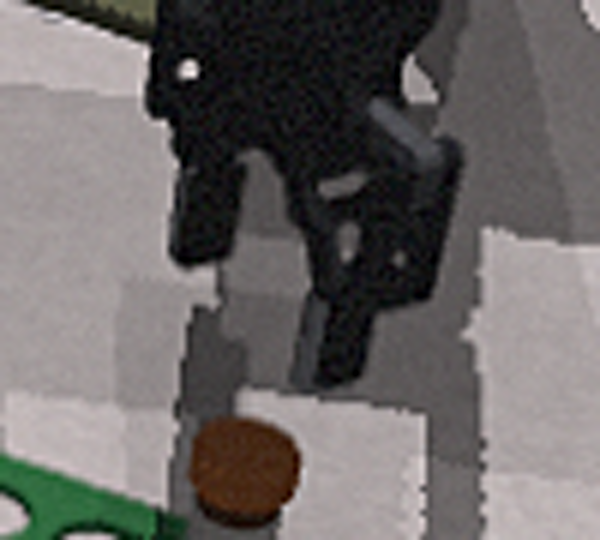

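The open fingers straddle the cap axis: fingertips at about (470,243) and (495,262), cap at (481,277). Descending.

>>> {"api": "apply_moves", "payload": {"moves": [[[2.5,-2,15],0],[[2.5,-2,30],0],[[2.5,-2,45],0],[[2.5,-2,58],0],[[2.5,-2,68],0],[[2.5,-2,68],0],[[2.5,-2,68],0]]}}

```text
time: 2.82
ee_pos: [0.5244, 0.295, 0.0937]
eef_rot: [3.141, -0.0, 1.003]
force: [1.2, 0.4, 0.5]
gripper_width: 0.07
```

>>> {"api": "apply_moves", "payload": {"moves": [[[0,0,0],0],[[0,0,0],0],[[0,0,0],0],[[0,0,0],0],[[0,0,0],0],[[0,0,0],0]], "claw": 25, "newtons": 40}}

```text
time: 3.32
ee_pos: [0.5249, 0.2961, 0.0944]
eef_rot: [3.14, -0.002, 1.004]
force: [-0.0, -0.2, 6.5]
gripper_width: 0.0334
```

```bash
python3 - <<'E'
from h import *
snap('scene','s2',(440,220,540,310),6)
to()
E
```

```text
t 3.37 pos [0.525  0.2961 0.0945] rpy [ 3.1402e+00 -1.9000e-03  1.0042e+00] F [ 0.98 -0.76  5.71] T [-0.169  0.102 -0.031] w 0.0334 j6 -0.56
```

View pics/s2.png

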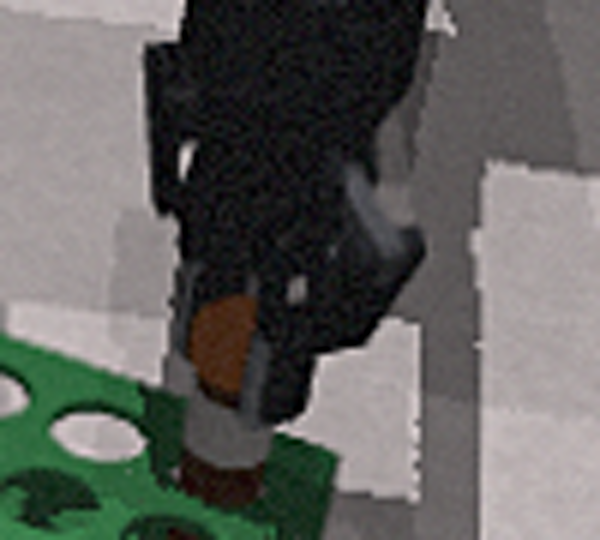

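Pads hold the cap (around pixel (477,277)) squarely, at 33 mm. Turning clockwise.

>>> {"api": "apply_moves", "payload": {"moves": [[[0,0,0],0.1],[[0,0,0],0.2],[[0,0,0],0.3],[[0,0,0],0.4],[[0,0,0],0.5],[[0,0,0],0.6],[[0,0,0],0.6]]}}

```text
time: 3.95
ee_pos: [0.5248, 0.2961, 0.0945]
eef_rot: [3.142, -0.002, 0.4]
force: [-1.0, -0.9, 6.5]
gripper_width: 0.0332
```

```bash
python3 -c "
from h import *
to()"
```

```text
t 3.95 pos [0.5248 0.2961 0.0945] rpy [ 3.1416e+00 -2.1000e-03  3.9990e-01] F [-1.04 -0.9   6.5 ] T [-0.13   0.129 -0.04 ] w 0.0332 j6 0.044
```

>>> {"api": "apply_moves", "payload": {"moves": [[[0,0,0],0.05],[[0,0,0],0.1],[[0,0,0],0.15],[[0,0,0],0.2],[[0,0,0],0.2]]}}

```text
time: 4.37
ee_pos: [0.5247, 0.2961, 0.0944]
eef_rot: [-3.141, -0.002, 0.202]
force: [-1.5, -0.7, 6.5]
gripper_width: 0.0339
```

```bash
python3 -c "
from h import *
to()"
```

```text
t 4.37 pos [0.5247 0.2961 0.0944] rpy [-3.1412e+00 -1.8000e-03  2.0220e-01] F [-1.53 -0.75  6.5 ] T [-0.103  0.129 -0.031] w 0.0339 j6 0.242
```

>>> {"api": "apply_moves", "payload": {"moves": [[[0,0,0],0.05],[[0,0,0],0.1],[[0,0,0],0.15],[[0,0,0],0.2],[[0,0,0],0.2]]}}

```text
time: 4.78
ee_pos: [0.5246, 0.2961, 0.0944]
eef_rot: [-3.141, -0.002, 0.002]
force: [-0.8, -0.6, 6.9]
gripper_width: 0.0334
```

```bash
python3 -c "
from h import *
to()"
```

```text
t 4.78 pos [0.5246 0.2961 0.0944] rpy [-3.1409e+00 -1.5000e-03  2.1000e-03] F [-0.78 -0.56  6.93] T [-0.113  0.179 -0.006] w 0.0334 j6 0.442
```

>>> {"api": "apply_moves", "payload": {"moves": [[[0,0,0],0.05],[[0,0,0],0.1],[[0,0,0],0.15],[[0,0,0],0.2],[[0,0,0],0.2]]}}

```text
time: 5.2
ee_pos: [0.5246, 0.2962, 0.0944]
eef_rot: [-3.14, -0.001, -0.198]
force: [-0.2, -0.5, 6.5]
gripper_width: 0.0333
```

```bash
python3 -c "
from h import *
to()"
```

```text
t 5.2 pos [0.5246 0.2962 0.0944] rpy [-3.1405e+00 -1.3000e-03 -1.9790e-01] F [-0.2  -0.53  6.53] T [-0.068  0.156 -0.077] w 0.0333 j6 0.642
```

>>> {"api": "apply_moves", "payload": {"moves": [[[0,0,0],0.05],[[0,0,0],0.1],[[0,0,0],0.15],[[0,0,0],0.2],[[0,0,0],0.2]]}}

```text
time: 5.62
ee_pos: [0.5245, 0.2962, 0.0944]
eef_rot: [-3.14, -0.001, -0.398]
force: [-1.5, -0.2, 5.5]
gripper_width: 0.0334
```

```bash
python3 -c "
from h import *
to()"
```

```text
t 5.62 pos [0.5245 0.2962 0.0944] rpy [-3.1403e+00 -9.0000e-04 -3.9790e-01] F [-1.54 -0.22  5.48] T [-0.057  0.276  0.004] w 0.0334 j6 0.842
```

>>> {"api": "apply_moves", "payload": {"moves": [[[0,0,0],0.05],[[0,0,0],0.1],[[0,0,0],0.15],[[0,0,0],0.2],[[0,0,0],0.2]]}}

```text
time: 6.03
ee_pos: [0.5245, 0.2963, 0.0944]
eef_rot: [-3.14, -0.001, -0.598]
force: [-0.7, 0.4, 5.7]
gripper_width: 0.0334
```

```bash
python3 -c "
from h import *
to()"
```

```text
t 6.03 pos [0.5245 0.2963 0.0944] rpy [-3.140e+00 -6.000e-04 -5.979e-01] F [-0.73  0.43  5.72] T [-0.035  0.191 -0.009] w 0.0334 j6 1.042
```

>>> {"api": "apply_moves", "payload": {"moves": [[[0,0,0],0.05],[[0,0,0],0.1],[[0,0,0],0.15],[[0,0,0],0.15]]}}

```text
time: 6.37
ee_pos: [0.5244, 0.2962, 0.0944]
eef_rot: [-3.14, -0.0, -0.748]
force: [-1.3, -0.1, 6.5]
gripper_width: 0.0333
```

```bash
python3 -c "
from h import *
to()"
```

```text
t 6.37 pos [0.5244 0.2962 0.0944] rpy [-3.1401e+00 -3.0000e-04 -7.4770e-01] F [-1.33 -0.13  6.46] T [-0.06   0.224  0.049] w 0.0333 j6 1.192
```

>>> {"api": "apply_moves", "payload": {"moves": [[[0,0,0],0.05],[[0,0,0],0.1],[[0,0,0],0.1]]}}

```text
time: 6.62
ee_pos: [0.5244, 0.2962, 0.0944]
eef_rot: [-3.14, -0.001, -0.846]
force: [-1.8, -0.3, 6.6]
gripper_width: 0.0336
```

```bash
python3 -c "
from h import *
to()"
```

```text
t 6.62 pos [0.5244 0.2962 0.0944] rpy [-3.1402e+00 -7.0000e-04 -8.4560e-01] F [-1.81 -0.29  6.55] T [-0.004  0.265  0.768] w 0.0336 j6 1.29
```

>>> {"api": "apply_moves", "payload": {"moves": [[[0,0,0],0.05],[[0,0,0],0.1],[[0,0,0],0.1]]}}

```text
time: 6.87
ee_pos: [0.5253, 0.2966, 0.0943]
eef_rot: [-3.138, -0.001, -0.946]
force: [-0.2, 0.2, 5.1]
gripper_width: 0.0336
```

```bash
python3 -c "
from h import *
to()"
```

```text
t 6.87 pos [0.5253 0.2966 0.0943] rpy [-3.1384e+00 -7.0000e-04 -9.4590e-01] F [-0.17  0.22  5.07] T [ 0.102 -0.055  0.443] w 0.0336 j6 1.39
```

Hard stop felt: torque peaked at 0.77 N m and then the pads slipped slightly, so the cap is tight. Lifting straight up with a firmer grip.

>>> {"api": "apply_moves", "payload": {"moves": [[[0,0,0],0],[[0,0,0],0],[[0,0,-10],0],[[0,0,-20],0],[[0,0,-35],0],[[0,0,-55],0],[[0,0,-80],0],[[0,0,-110],0],[[0,0,-140],0],[[0,0,-155],0]], "newtons": 60}}

```text
time: 7.7
ee_pos: [0.5253, 0.2964, 0.2534]
eef_rot: [-3.136, -0.001, -0.946]
force: [0.6, 0.2, -0.8]
gripper_width: 0.0329
```

```bash
python3 - <<'E'
from h import *
snap('scene','s3',(420,170,560,290),5)
to((.5055,-.2335,.25))
E
```

```text
t 7.75 pos [0.5265 0.2969 0.2556] rpy [-3.1316e+00 -1.6000e-03 -9.4580e-01] F [0.18 1.97 0.36] T [-0.002 -0.031  0.021] w 0.0328 j6 1.389
(0.5055, -0.2335, 0.25) -> [417.9 327.4   3. ]
```

View pics/s3.png

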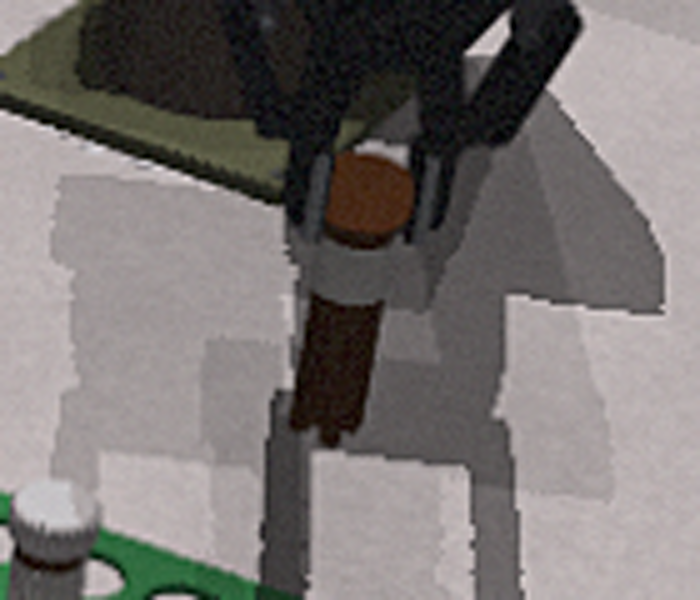

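The tube is out of the rack, axis running from about (494,210) to (486,256) in the image. Checking its tilt against the vertical in both cameras.

```bash
python3 - <<'E'
from h import *
to()
x,y=.5265,.2969
p=proj('scene',[(x,y,.275),(x,y,.22),(x,y,.167)]); print((p-[420,170]+.5)*5-.5)
E
```

```text
t 7.75 pos [0.5265 0.2969 0.2556] rpy [-3.1316e+00 -1.6000e-03 -9.4580e-01] F [0.18 1.97 0.36] T [-0.002 -0.031  0.021] w 0.0328 j6 1.389
[[366.92401497 190.44277   ]
 [344.55895781 315.82965436]
 [323.54727255 430.82317777]]
```

>>> {"api": "apply_moves", "payload": {"moves": [[[20,16,3],0],[[50,39,3],0],[[90,70,3],0],[[130,102,3],0],[[170,133,3],0],[[210,164,3],0],[[250,196,3],0],[[290,227,3],0],[[330,259,3],0],[[360,282,3],0]]}}

```text
time: 8.58
ee_pos: [0.5071, -0.1023, 0.2454]
eef_rot: [3.141, 0.001, -0.946]
force: [0.7, 0.2, -0.4]
gripper_width: 0.0332
```

```bash
python3 -c "
from h import *
to((.5055,-.2335,.25))"
```

```text
t 8.58 pos [ 0.5071 -0.1023  0.2454] rpy [ 3.1414e+00  8.0000e-04 -9.4580e-01] F [ 0.74  0.25 -0.39] T [ 0.04  -0.037 -0.007] w 0.0332 j6 0.665
(0.5055, -0.2335, 0.25) -> [105.5  78.   -4.7]
```

>>> {"api": "apply_moves", "payload": {"moves": [[[30,22,0],0],[[60,44,0],0],[[85,62,0],0],[[100,74,0],0],[[104,77,0],0],[[104,77,0],0],[[104,77,0],0],[[104,77,0],0]]}}

```text
time: 9.25
ee_pos: [0.5064, -0.2285, 0.2451]
eef_rot: [-3.141, 0.001, -0.945]
force: [0.2, 0.4, 0.0]
gripper_width: 0.0331
```

```bash
python3 - <<'E'
from h import *
a=eyes.get_image('scene'); b=eyes.get_image('top')
c=lambda im,x,y,w,h,k:cv2.resize(im[y:y+h,x:x+w],None,fx=k,fy=k,interpolation=cv2.INTER_CUBIC)
cv2.imwrite('pics/m.png',np.hstack([c(a,240,110,90,120,5),c(b,405,260,70,120,5)]))
to((.5055,-.2335,.25))
x,y,z=sensors.observe()['ee_pos']
print((proj('scene',[(x,y,z+.026),(x,y,z-.088),(x,y,.123)])-[240,110]+.5)*5-.5)
E
```

```text
t 9.35 pos [ 0.5066 -0.2285  0.2452] rpy [-3.1414e+00  6.0000e-04 -9.4410e-01] F [ 0.37  1.43 -0.32] T [-0.003 -0.003 -0.029] w 0.0329 j6 0.444
(0.5055, -0.2335, 0.25) -> [ 3.4  3.9 -4.8]
[[226.66612866 121.80572128]
 [232.32683233 342.28911792]
 [234.02064834 405.28995471]]
```

View pics/m.png

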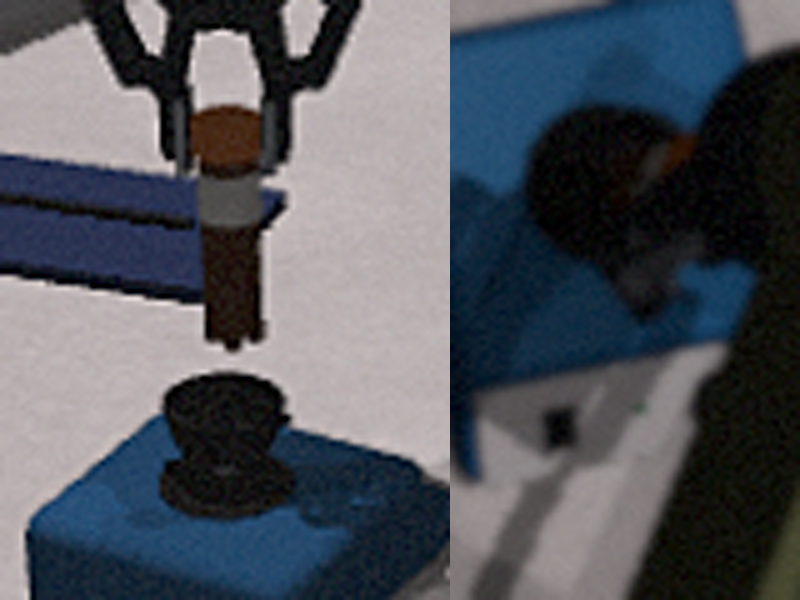

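The tube hangs upright but about 10 crop px (≈4.5 mm) right of the cup mouth: mouth centre at crop (225,401), tube axis at x≈234. Cup estimate is now (0.506,-0.2343). I'll shift there and lower to just above the floor.

>>> {"api": "apply_moves", "payload": {"moves": [[[4.5,4,0],0],[[4.5,4,0],0],[[4.5,4,10],0],[[4.5,4,20],0],[[4.5,4,30],0],[[4.5,4,38],0],[[4.5,4,43],0],[[4.5,4,45],0],[[4.5,4,45],0]]}}

```text
time: 10.1
ee_pos: [0.5057, -0.2358, 0.1992]
eef_rot: [3.141, 0.002, -0.946]
force: [-0.4, 0.1, 0.1]
gripper_width: 0.0328
```

```bash
python3 - <<'E'
from h import *
a=eyes.get_image('scene')
cv2.imwrite('pics/n.png',cv2.resize(a[130:230,240:330],None,fx=6,fy=6,interpolation=cv2.INTER_CUBIC))
to((.506,-.2343,.1933))
x,y,z=sensors.observe()['ee_pos']
print((proj('scene',[(x,y,z+.026),(x,y,z-.088),(x,y,.123)])-[240,130]+.5)*6-.5)
E
```

```text
t 10.15 pos [ 0.5061 -0.236   0.1998] rpy [ 3.1413e+00  6.0000e-04 -9.4610e-01] F [ 0.58  0.01 -0.1 ] T [-0.013  0.037  0.003] w 0.0331 j6 0.434
(0.506, -0.2343, 0.1933) -> [-1.4 -1.   6.5]
[[261.12457601 128.54496313]
 [268.40872465 384.64730437]
 [267.6976066  360.37934091]]
```

View pics/n.png

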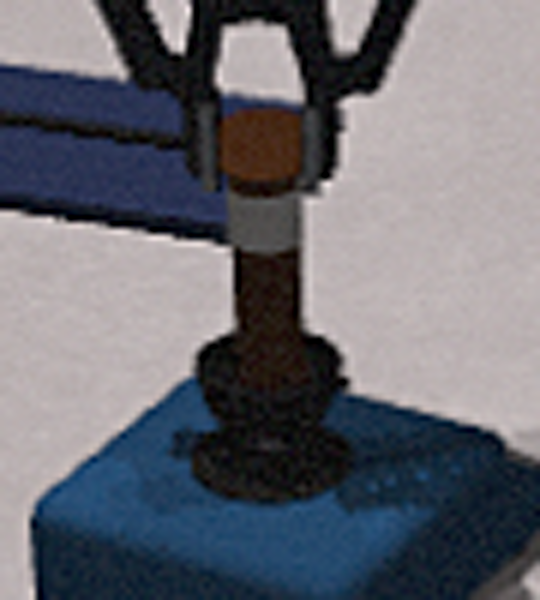

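The tube is centred in the cup (tube axis x≈268, mouth centre 270) with no contact yet. Lowering to first contact.

>>> {"api": "apply_moves", "payload": {"moves": [[[0,0,2],0],[[0,0,4],0],[[0,0,6],0],[[0,0,7],0],[[0,0,7],0],[[0,0,7],0]]}}

```text
time: 10.65
ee_pos: [0.5063, -0.2361, 0.1935]
eef_rot: [-3.141, -0.001, -0.946]
force: [-0.3, 1.0, 0.8]
gripper_width: 0.0328
```

```bash
python3 -c "
from h import *
to()"
```

```text
t 10.65 pos [ 0.5063 -0.2361  0.1935] rpy [-3.1413e+00 -5.0000e-04 -9.4600e-01] F [-0.31  1.04  0.77] T [ 0.008  0.028 -0.005] w 0.0328 j6 0.434
```

>>> {"api": "apply_moves", "payload": {"moves": [[[0,0,1],0],[[0,0,1],0],[[0,0,1],0]]}}

```text
time: 10.9
ee_pos: [0.5063, -0.2362, 0.1925]
eef_rot: [-3.141, -0.001, -0.946]
force: [-0.2, 0.4, 3.2]
gripper_width: 0.0325
```

```bash
python3 -c "
from h import *
to()"
```

```text
t 10.9 pos [ 0.5063 -0.2362  0.1925] rpy [-3.1413e+00 -6.0000e-04 -9.4600e-01] F [-0.23  0.42  3.24] T [ 0.07   0.097 -0.041] w 0.0325 j6 0.434
```

>>> {"api": "apply_moves", "payload": {"moves": [[[0,0,1],0],[[0,0,2],0],[[0,0,3],0],[[0,0,4],0],[[0,0,4],0],[[0,0,4],0],[[0,0,4],0]]}}

```text
time: 11.48
ee_pos: [0.5064, -0.2362, 0.1888]
eef_rot: [-3.141, -0.001, -0.946]
force: [-0.0, -0.0, 7.2]
gripper_width: 0.033
```

```bash
python3 - <<'E'
from h import *
to()
F=[]
for i in range(8):
    a=eyes.get_image('scene'); F.append(sensors.observe()['force'])
print(np.mean(F,0),np.std(F,0))
cv2.imwrite('pics/q.png',cv2.resize(a[130:230,240:330],None,fx=6,fy=6,interpolation=cv2.INTER_CUBIC))
E
```

```text
t 11.48 pos [ 0.5064 -0.2362  0.1888] rpy [-3.141e+00 -1.000e-03 -9.460e-01] F [-0.04 -0.01  7.22] T [ 0.158  0.194 -0.002] w 0.033 j6 0.434
[-0.78520977  0.97132427  7.04972135] [0.28402046 0.41096694 0.3948853 ]
```

View pics/q.png

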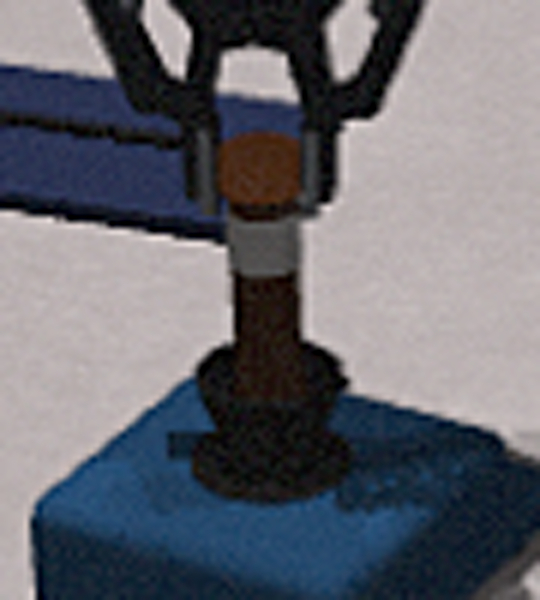

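The tube stands upright in the visibly sunken cup (mouth top at y≈345, was ≈335) and the gripper is far from the mixer. Push is 7.05 N plus about 0.6 N tube weight. I'll nudge 0.3 mm and hold.

>>> {"api": "apply_moves", "payload": {"moves": [[[0,0,0.3],0],[[0,0,0.3],0],[[0,0,0.3],0],[[0,0,0.3],0],[[0,0,0.3],0],[[0,0,0.3],0],[[0,0,0.3],0],[[0,0,0.3],0],[[0,0,0.3],0],[[0,0,0.3],0]]}}

```text
time: 12.72
ee_pos: [0.5065, -0.2362, 0.1886]
eef_rot: [-3.141, -0.001, -0.946]
force: [-1.2, 0.6, 6.8]
gripper_width: 0.0328
```

>>> {"api": "apply_moves", "payload": {"moves": [[[0,0,0],0],[[0,0,0],0],[[0,0,0],0],[[0,0,0],0],[[0,0,0],0],[[0,0,0],0],[[0,0,0],0],[[0,0,0],0],[[0,0,0],0],[[0,0,0],0]]}}

```text
time: 13.55
ee_pos: [0.5065, -0.2362, 0.1886]
eef_rot: [-3.141, -0.001, -0.946]
force: [-0.6, 2.3, 7.0]
gripper_width: 0.0331
```

>>> {"api": "apply_moves", "payload": {"moves": [[[0,0,0],0],[[0,0,0],0],[[0,0,0],0],[[0,0,0],0],[[0,0,0],0],[[0,0,0],0],[[0,0,0],0],[[0,0,0],0],[[0,0,0],0],[[0,0,0],0]]}}

```text
time: 14.38
ee_pos: [0.5065, -0.2362, 0.1886]
eef_rot: [-3.141, -0.001, -0.946]
force: [-0.8, 1.4, 6.4]
gripper_width: 0.0329
```

>>> {"api": "apply_moves", "payload": {"moves": [[[0,0,0],0],[[0,0,0],0],[[0,0,0],0],[[0,0,0],0],[[0,0,0],0],[[0,0,0],0],[[0,0,0],0],[[0,0,0],0],[[0,0,0],0],[[0,0,0],0]]}}

```text
time: 15.22
ee_pos: [0.5065, -0.2362, 0.1886]
eef_rot: [-3.141, -0.001, -0.946]
force: [-1.4, 1.4, 7.5]
gripper_width: 0.0331
```

>>> {"api": "apply_moves", "payload": {"moves": [[[0,0,0],0],[[0,0,0],0],[[0,0,0],0],[[0,0,0],0],[[0,0,0],0],[[0,0,0],0],[[0,0,0],0],[[0,0,0],0],[[0,0,0],0],[[0,0,0],0]]}}

```text
time: 16.05
ee_pos: [0.5065, -0.2362, 0.1886]
eef_rot: [-3.141, -0.001, -0.946]
force: [-0.9, -0.0, 7.5]
gripper_width: 0.0331
```

```bash
python3 - <<'E'
from h import *
F=[]
for i in range(10):
    a=eyes.get_image('scene'); F.append(sensors.observe()['force'])
print(np.mean(F,0)); to()
E
```

```text
[-1.32982572  0.50923109  7.22040499]
t 16.55 pos [ 0.5065 -0.2362  0.1886] rpy [-3.141e+00 -1.100e-03 -9.460e-01] F [-1.39  0.67  8.42] T [ 0.153  0.195 -0.049] w 0.0326 j6 0.434
```

Held steady for more than 4 s at 7.2 N plus tube weight, which is about 4.7 mm. Handing in.

```bash
python3 -c "
from h import *
print(ticket.finish_job())"
```

```text
the job is handed in; nothing more can be done
None
```

I tightened the orange cap, moved its tube to the mixer cup, and handed in while still gripping and pressing it there.

- **Cap:** I turned it clockwise about 1.85 rad to the hard stop. Wrist torque jumped to 0.77 N m, then fell to 0.44 N m over the last 0.1 rad as the pads slipped slightly on the tight cap.
- **Transfer:** I lifted the tube straight out at 60 N grip. On camera it hung within about 1° of vertical. I carried it well above the other tubes and the mixer, and no stray contact showed in the force readings.
- **Press:** The tube touched the cup floor at the expected height. I held it for about 5 s with the tool pushing 7.2 N on average. Adding about 0.6 N for the tube gives about 7.8 N, or 4.7–4.8 mm of sink, and the tool height agrees.
- **Side load:** A small sideways force of about 1–1.4 N stayed during the press, with the tube upright in the last picture.
- **Time:** The job took 16.6 s of the 54 s allowed.

I never saw the cap angle or cup depth directly; both come from torque, force and position. The two cameras first disagreed by about 4 mm on the cup position. I settled that with a close look before lowering the tube.

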